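# Set a straightedge against two pins and an end stop

## Robot

A 6-joint arm with a two-finger parallel gripper is mounted at the origin on a cart in front of the work surface, level with it; the furniture and walls round the work are solid. World frame = base frame: x ahead of the robot, y to its left, z up, the work surface at z = 0. Lengths are in m, angles in rad, forces in N, time in s.
With the tool pointing down it reaches from about 0.275 to 0.75 m from the base axis. Payload 10.2 kg.
Tool frame: the origin (TCP) lies midway between the tips of the shut fingers; the grasp point (between the pads) lies 19 mm behind it (env.hold_point_z is the distance from the TCP to the grasp point, in m); z points along the fingers, y is the line along which they close (so a half turn about z gives the same grasp; the last joint's range is limited). The gripper opens to 85 mm and grips with 20 to 120 N. Pads are 22 mm wide; open, the fingers measure 114 mm over their backs; the gripper's body (76 mm by 85 mm) begins 54 mm behind the grasp point. The pads swing forward as they close: fully open they stand 13 mm farther back than shut.
Start: joints at [0.945, 0.313, 1.498, -0, 1.331, -0.223], TCP at [0.206, 0.483, 0.231] pointing down, gripper open.
Joint ranges: [-2.94, 2.94], [-0.97, 2.17], [0.19, 2.56], [-1.23, 4.37], [0.02, 3.11], [-2.88, 2.88]. Speed limits (rad/s): [2.39, 2.39, 3.01, 3.14, 3.14, 3.14].

## Interface

Orientations are given as a unit quaternion [x, y, z, w].
In Python, from bench import env, kinematics, monitor, eyes, job gives the robot as it stands. The module is installed in compiled form; this text tells all that it offers. Calls block until the motion is done:
- env.reach(position, orientation): joint-space move of the TCP to a pose.
- env.movel(position, velocity=0.15, frame=None, guard=None): straight line of the TCP; frame=None keeps the orientation; velocity is the mean speed in m/s. With guard (N) it stops when the force on the tool has changed by that much, and returns True; else False.
- env.set_joints(angles): joint-space move.
- env.release() and env.close_gripper(effort=None): open the fingers fully, or close them until they stop; effort is the grip in N (None keeps the last).
- env.hold(seconds).
- kinematics.ik(position, orientation): joint angles nearest the present ones, or None.
- monitor.sense(): the state.
- eyes.grab_frame(name): name is "side" or "top" or "wrist"; returns a dict with "frame" (384x512x3 uint8, red, green, blue), "mtx" (3x3 intrinsics, pixels), "view" (4x4, takes a point from world to camera coordinates). Camera axes: x right, y down, z forward; pixel columns grow to the right and rows downward; lengths in m; the calibration is good to about 2 mm. A picture is of the moment at which its call begins. There is no depth.
A pose or a line that the arm cannot do raises env.MotionError and nothing moves.
- job.hand_in(): hands the job in; it is judged then, once.
The state is a dict: "clock": time; "joints": joint angles; "qvel": joint speeds; "joint_efforts": joint torques, N m; "position": TCP position; "ee_rot": TCP orientation; "contact_force": force on the tool from outside, world axes, zero at the start; "ft_torque": the same for the moment, N m; "finger_gap": opening from 0.0 (shut) to 1.0 (fully open); "gripper_force": force on a finger pad.
Only numpy, scipy, OpenCV 4.12 (cv2) and the standard library are available. Lean on these libraries where they do the work, as an engineer would, in place of code of your own. Each camera call takes 0.05 s, during which the arm holds its last target. There are 200 camera calls.

## Task

On the marking-out board, slide the straightedge away from you until its long far edge touches both of the pins standing there at once; then, keeping it gently pressed against both, slide it to the left along them until its end also presses on the flat end stop. Leave it lying flat on the board touching both pins and the end stop, and let go; all three are sprung and delicate, so a few newtons on each is enough and 8 is too much, and leave the other things on the bench alone.

Things in the scene. Friction and masses are not known exactly. Their poses are not given: they have to be found in the camera images.
- board: fixed grey marking-out board, 260 (x) by 360 (y) mm, on four feet, with a thin white paper sheet on it; its flat top is 40 mm above the bench. Origin on the bench below its centre, x away from the robot, y to the left along its long side (it may be turned by up to 0.3 rad).
- straightedge: loose flat steel straightedge, 50 (x) by 240 (y) by 8 mm thick, 0.7 to 0.95 kg, on the board; black upright round knob, 28 mm diameter, at its centre, 8 to 48 mm above its underside. Origin: centre of its underside, below the knob; y along its length, +y end to the left; far long edge at x = +25 mm, ends at y = +-120 mm. Turns under a light grip on the knob. Friction on the board 3 to 7 N, more if pressed down.
- pin_left: slot, let in the board's top along the board's x, of the left of the two upright steel pins (10 mm diameter, 22 mm tall) that take the far long edge. Origin: the slot's middle, on the board's top. The pin itself is set anywhere up to 16 mm nearer or farther along the slot, which this pose does not tell: look or feel. Pushed, it gives 1 mm per 1.5 N, and springs back; over 8 N spoils it.
- pin_right: the same slot and pin, the right one of the two that take the far long edge, about 140 mm to the right of the left one. Origin: the slot's middle. The pin stands up to 16 mm nearer or farther along the slot; the line through the two pins can thus be turned from the board's by 0.23 rad. Gives 1 mm per 1.5 N; over 8 N spoils it.
- end_stop: slot, along the board's y, of the end stop for the straightedge's left (+y) end: an upright steel plate 64 (x) by 10 (y) by 22 mm tall, at the left of the board. Origin: the slot's middle. The plate is set up to 14 mm to the left or right along the slot, which this pose does not tell; gives 1 mm per 1.5 N to the left, over 8 N spoils it. Each stop has to feel at least 1 N; 2 to 5 N is right.
- blue_vial: bystander: small capped glass vial, 34 mm in diameter, 58 mm tall, on the board at its near left corner; origin at the centre of its underside
- tweezers: bystander: steel tweezers 120 mm long, 6 mm high, lying on the board behind the right pin; origin at the centre of the underside
- sample_bottle: bystander: white bottle, 54 mm in diameter, 103 mm tall, on the bench to the right of the board; origin at the centre of its underside
- slide_box: bystander: flat white cardboard box 65 x 100 x 18 mm on the bench to the right of the board; origin at the centre of its underside

How it is judged:
By the outcome, as a careful person would: the job done as asked, in the order asked, and still so for the second after the job is handed in, with the robot touching nothing.
It also fails if it takes over 72 s, if anything falls off the work surface, if the arm or the gripper's body presses on something with over 40 N, if the wrist force passes 120 N, or if a joint passes its speed limit or range.

## Working session

There is one attempt and no reset: what is moved stays moved. The work goes in short steps, each a Python script; the robot and the scene stay as the last script left them, time stands still between calls to the robot, and variables do not carry over. Pictures are saved under pics/ and viewed, at most 10 in all, crops included, and the job is handed in when it is done.

```bash
mkdir -p pics; python3 - <<'E'
from bench import env, kinematics, monitor, eyes, job
import cv2, numpy as np
ims=[]
for n in ("top","side"):
    f=eyes.grab_frame(n); np.savez(f"{n}0.npz",**f)
    cv2.imwrite(f"{n}0.png",f["frame"][:,:,::-1]); ims.append(f["frame"][:,:,::-1])
    V=f["view"]; print(n,f["mtx"].round(1).tolist(),(-V[:3,:3].T@V[:3,3]).round(3),V[:3,:3].round(2).tolist())
cv2.imwrite("pics/top0.png",cv2.resize(ims[0],(800,600)))
cv2.imwrite("pics/side0.png",cv2.resize(ims[1],(800,600)))
s=monitor.sense();print(s)
E
```

```text
top [[398.4, 0.0, 256.0], [0.0, 398.4, 194.3], [0.0, 0.0, 1.0]] [ 0.304 -0.216  1.093] [[0.47, -0.88, -0.01], [-0.86, -0.46, -0.24], [0.2, 0.12, -0.97]]
side [[403.4, 0.0, 254.2], [0.0, 403.4, 196.4], [0.0, 0.0, 1.0]] [0.672 0.535 0.945] [[-0.97, 0.23, -0.01], [0.19, 0.78, -0.6], [-0.13, -0.58, -0.8]]
{'clock': 0.1, 'joints': array([ 9.44620884e-01,  3.13382701e-01,  1.49834037e+00,  6.59352440e-06,
        1.33106087e+00, -2.23417931e-01]), 'qvel': array([ 1.72920835e-04, -1.26018444e-03, -1.00133923e-03, -1.76046790e-03,
        2.56799965e-04, -6.65352386e-05]), 'joint_efforts': array([ 3.01770342e-03, -4.12894607e+01, -2.60140210e+01, -1.35163004e-04,
        2.95663864e-03,  8.07913898e-05]), 'position': array([0.20565308, 0.48278661, 0.23080593]), 'ee_rot': array([ 2.00021148e-01,  9.79791399e-01, -5.41385072e-04, -2.48403516e-04]), 'contact_force': array([-0.81840207,  0.45353347,  0.2807262 ]), 'ft_torque': array([0.04070459, 0.0095004 , 0.01556848]), 'gripper_force': 0.0, 'finger_gap': 0.9976803639945354}
```

View pics/top0.png

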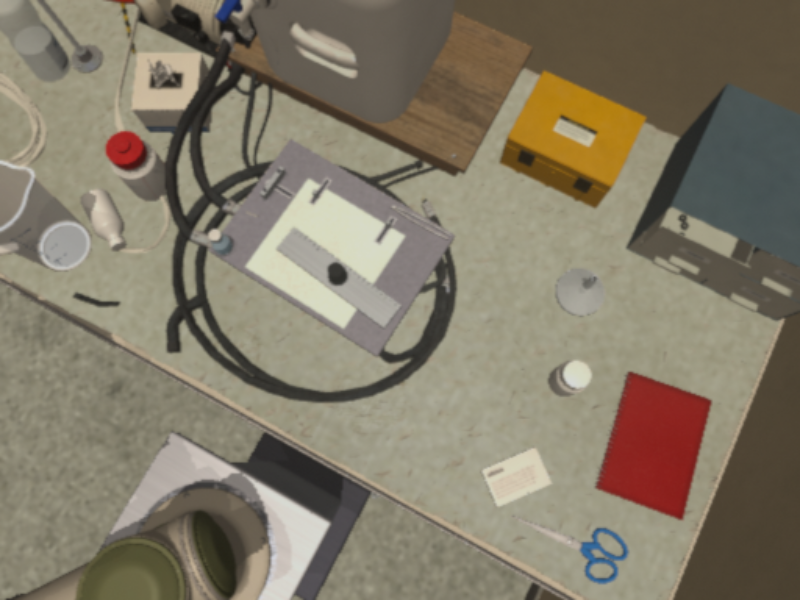

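View pics/side0.png

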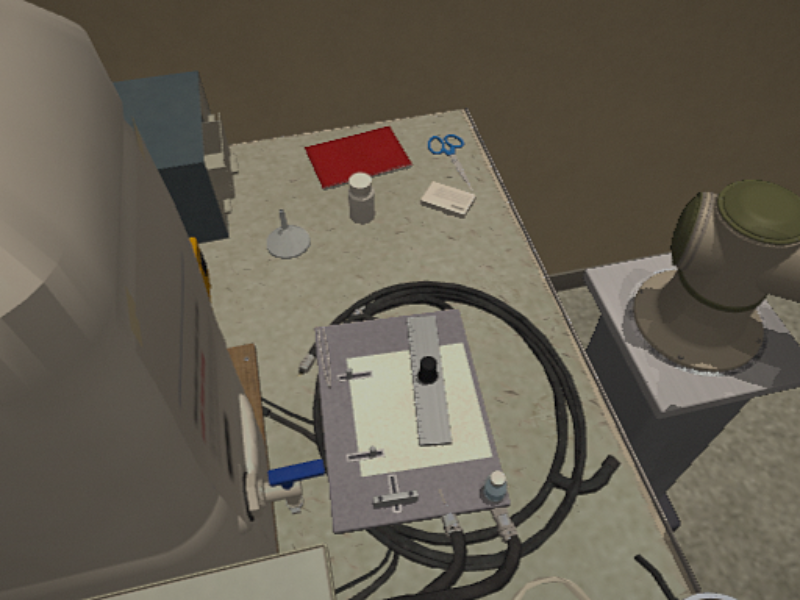

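The top view shows the board with its corners near (291,142), (453,237), (382,353) and (215,250), and the knob at (337,273). The pins are near (318,190) and (385,230), the end stop near (270,183), and the vial at (218,240). In the side view the knob top is at (428,364), the pins near (352,376) and (365,455), and the end stop near (396,497). Next I'll cast rays from both.

```bash
cat > h.py <<'E'
import numpy as np, cv2
def cast(f,uv,z):
    uv=np.atleast_2d(np.array(uv,float)); K=f["mtx"];V=f["view"];R=V[:3,:3];c=-R.T@V[:3,3]
    d=np.c_[uv,np.ones(len(uv))]@np.linalg.inv(K).T@R
    return c+d*((z-c[2])/d[:,2])[:,None]
def proj(f,p):
    p=np.atleast_2d(p); q=p@f["view"][:3,:3].T+f["view"][:3,3]; q=q@f["mtx"].T; return q[:,:2]/q[:,2:]
E
python3 - <<'E'
from h import *
t=dict(np.load("top0.npz"));s=dict(np.load("side0.npz"));k=.64
print("top corners",cast(t,np.array([[291,142],[453,237],[382,353],[215,250]])*k,.04).round(3).tolist())
print("side corners FR FL NL NR",cast(s,np.array([[317,328],[333,531],[508,505],[459,310]])*k,.04).round(3).tolist())
print("knob",cast(t,np.array([[337,272]])*k,.088).round(3),cast(s,np.array([[428,363]])*k,.088).round(3))
print("SE corners top",cast(t,np.array([[293,229],[400,305],[387,326],[276,252]])*k,.048).round(3).tolist())
print("SE corners side",cast(s,np.array([[408,318],[420,445],[452,443],[439,318]])*k,.048).round(3).tolist())
print("pins top img L,R",cast(t,np.array([[324,180],[390,220]])*k,.062).round(3).tolist())
E
```

```text
top corners [[0.703, 0.236, 0.04], [0.678, -0.115, 0.04], [0.435, -0.103, 0.04], [0.457, 0.248, 0.04]]
side corners FR FL NL NR [[0.677, -0.111, 0.04], [0.708, 0.241, 0.04], [0.455, 0.263, 0.04], [0.425, -0.09, 0.04]]
knob [[0.514 0.025 0.088]] [[0.515 0.032 0.088]]
SE corners top [[0.555, 0.143, 0.048], [0.522, -0.091, 0.048], [0.479, -0.089, 0.048], [0.504, 0.147, 0.048]]
SE corners side [[0.519, -0.089, 0.048], [0.557, 0.147, 0.048], [0.509, 0.155, 0.048], [0.466, -0.076, 0.048]]
pins top img L,R [[0.658, 0.136, 0.062], [0.646, -0.005, 0.062]]
```

```bash
python3 - <<'E'
from bench import env, kinematics, monitor, eyes, job
from h import *
q=np.array([.05,.99875,0,0]);q/=np.linalg.norm(q)
for p in ([.5,.05,.33],[.56,.06,.33]): print(kinematics.ik(p,q))
env.movel([.206,.483,.33]); env.reach([.5,.05,.33],q)
f=eyes.grab_frame("wrist");np.savez("w1.npz",**f)
cv2.imwrite("pics/w1.png",cv2.resize(f["frame"][:,:,::-1],(800,600),interpolation=cv2.INTER_CUBIC))
V=f["view"];print((-V[:3,:3].T@V[:3,3]).round(3),V[:3,:3].round(2).tolist(),f["mtx"][0])
s=monitor.sense();print(s["clock"],s["position"],s["contact_force"])
E
```

```text
[-1.33894767e-01  2.11184382e-01  1.37509377e+00 -4.44089210e-16
  1.55531450e+00 -1.60464946e+00]
[-1.01257462e-01  3.55119893e-01  1.18681957e+00 -4.44089210e-16
  1.59965319e+00 -1.57201215e+00]
[0.415 0.06  0.473] [[0.1, 0.99, -0.0], [0.94, -0.09, 0.33], [0.32, -0.03, -0.95]] [274.39957799   0.         257.02880631]
2.85 [0.49992191 0.05071517 0.33004021] [ 0.11687567 -0.46820919  0.02388916]
```

View pics/w1.png

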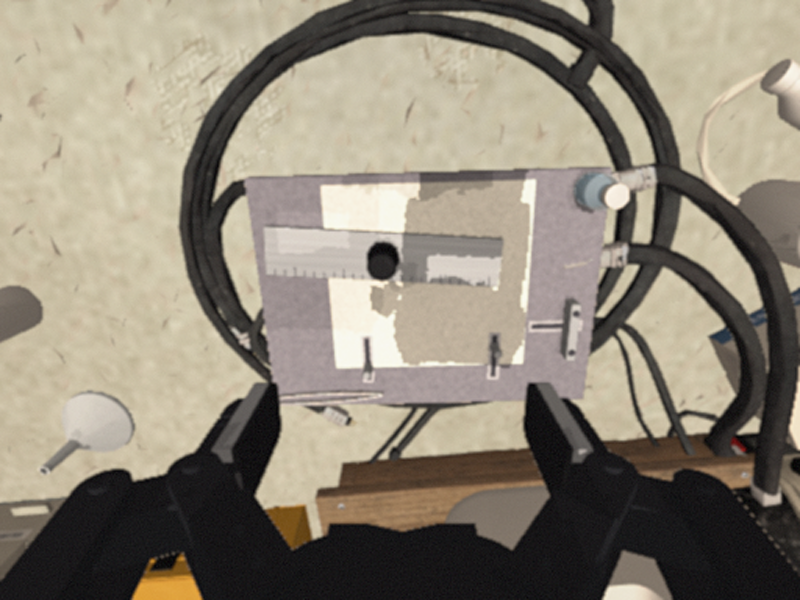

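The wrist view has far at the bottom and left at the right. The knob is at (383,260), the right pin near (368,360) and the left pin near (495,355). The stop plate is at (572,330), and the vial at (603,192). I'll move closer for a better view of the pins.

```bash
python3 - <<'E'
from bench import env, kinematics, monitor, eyes, job
from h import *
env.movel([.50,.085,.19],velocity=.2)
f=eyes.grab_frame("wrist");np.savez("w2.npz",**f)
cv2.imwrite("pics/w2.png",cv2.resize(f["frame"][:,:,::-1],(800,600),interpolation=cv2.INTER_CUBIC))
s=monitor.sense();print(s["clock"],s["position"],s["contact_force"])
E
```

```text
3.775 [0.50062134 0.08484851 0.19123652] [ 0.25147479 -0.32983503  0.23626447]
```

View pics/w2.png

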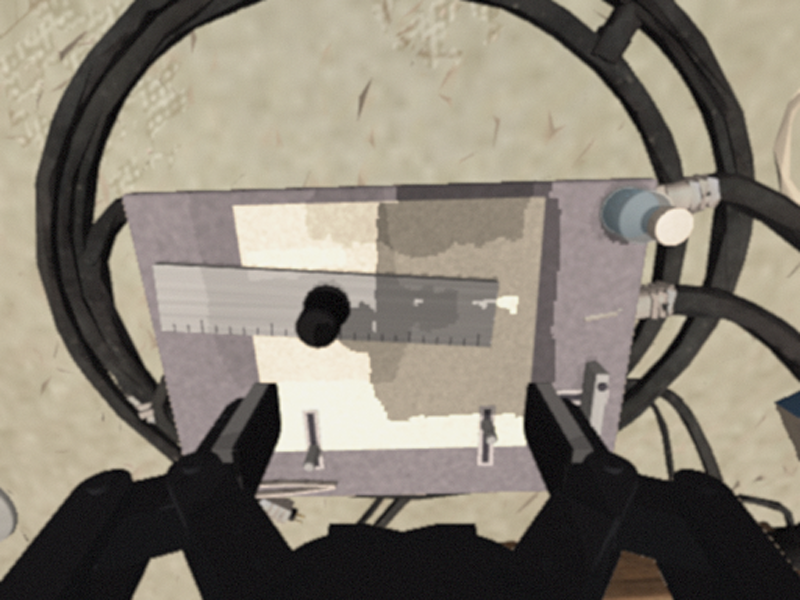

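```bash
python3 - <<'E'
from h import *
f=np.load("w2.npz")["frame"][:,:,::-1]
c=f[250:310,178:338]; c=cv2.resize(c,None,fx=5,fy=5,interpolation=cv2.INTER_CUBIC)
g=np.load("w1.npz")["frame"][:,:,::-1][185:249,215:385]
g=cv2.resize(g,(800,300),interpolation=cv2.INTER_CUBIC)
cv2.imwrite("pics/c2.png",np.vstack([c,g]))
E
```

```text
(no output)
```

View pics/c2.png

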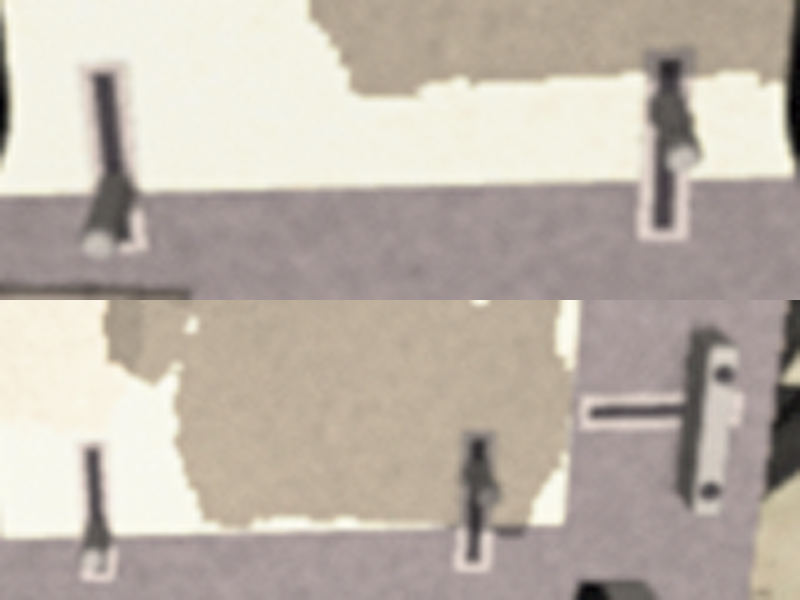

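```bash
python3 - <<'E'
from h import *
f=dict(np.load("w2.npz"));g=dict(np.load("w1.npz"));t=dict(np.load("top0.npz"))
c2=lambda u,v:(178-.4+u/5,250-.4+v/5); c1=lambda u,v:(215-.4+u/4.706,185-.4+(v-300)/4.6875)
P=lambda n,a:print(n,a.round(4)[:,:2].tolist())
P("pin tops R,L w2",cast(f,[c2(98,242),c2(684,157)],.062))
P("pin bases R,L w2",cast(f,[c2(115,184),c2(668,97)],.04))
P("pin tops R,L w1",cast(g,[c1(97,565),c1(488,496)],.062))
P("slots w2 R near,far L near far",cast(f,[c2(105,66),c2(127,248),c2(670,50),c2(662,238)],.04))
P("stop top -y edge, +y edge",cast(g,[c1(712,350),c1(700,512),c1(738,348),c1(720,515)],.062))
P("knob w2",cast(f,np.array([[319,328]])*.64-.3,.088))
P("knob w1",cast(g,np.array([[383,262]])*.64-.3,.088))
P("SE w2 nearR nearL farL farR",cast(f,np.array([[155,264],[498,279],[490,346],[160,331]])*.64-.3,.048))
P("SE w1",cast(g,np.array([[265,227],[502,238],[501,286],[267,275]])*.64-.3,.048))
P("board w1 nR nL fL fR",cast(g,np.array([[247,178],[609,167],[583,399],[275,403]])*.64-.3,.04))
E
```

```text
pin tops R,L w2 [[0.64, -0.0021], [0.6296, 0.1403]]
pin bases R,L w2 [[0.6405, -0.0023], [0.6285, 0.1407]]
pin tops R,L w1 [[0.6434, -0.0008], [0.6298, 0.1399]]
slots w2 R near,far L near far [[0.6052, 0.0012], [0.6609, -0.0026], [0.6148, 0.1417], [0.6718, 0.1375]]
stop top -y edge, +y edge [[0.5823, 0.2169], [0.6437, 0.2144], [0.5824, 0.2257], [0.6456, 0.2215]]
knob w2 [[0.5152, 0.0317]]
knob w1 [[0.511, 0.032]]
SE w2 nearR nearL farL farR [[0.4729, -0.0827], [0.5074, 0.1514], [0.5583, 0.1442], [0.5221, -0.0935]]
SE w1 [[0.4737, -0.0832], [0.5084, 0.1504], [0.5587, 0.1481], [0.5226, -0.0912]]
board w1 nR nL fL fR [[0.426, -0.0935], [0.4511, 0.2567], [0.709, 0.2411], [0.6784, -0.1162]]
```

Both wrist views agree: right pin at (0.6405, −0.0015), left pin at (0.6295, 0.140), and the stop face near y 0.215. Their spacing is 0.142, against the 0.140 given. The pin line has yaw +0.078 and the straightedge −0.15. I'll grip the knob now.

```bash
cat >> h.py <<'E'
def Q(phi): return np.array([np.sin(-phi/2),np.cos(-phi/2),0,0])
n=np.array([.997,.0776]);n/=np.linalg.norm(n);u=np.array([-n[1],n[0]])
def rd(mon,k=1,env=None):
    s=[]
    for i in range(k):
        s.append(mon.sense()); 
        if env: env.hold(.03)
    F=np.mean([a["contact_force"] for a in s],0);T=np.mean([a["ft_torque"] for a in s],0);a=s[-1]
    p=a["position"];q=a["ee_rot"]
    print("t%.2f p"%a["clock"],p.round(4),"yaw %.3f"%(-2*np.arctan2(q[0],q[1])),"Fn %.2f Fu %.2f Fz %.2f"%(F[:2]@n,F[:2]@u,F[2]),"T",T.round(3),"gap %.3f gf %.1f"%(a["finger_gap"],a["gripper_force"]))
    return F,T,a
E
python3 - <<'E'
from bench import env, kinematics, monitor, eyes, job
from h import *
env.release()
env.reach([.515,.0312,.14],Q(-.15)); rd(monitor,8,env)
print(env.movel([.515,.0312,.056],velocity=.1,guard=6)); rd(monitor,8,env)
env.close_gripper(effort=40); rd(monitor,8,env)
env.movel([.515,.0312,.056],velocity=.02,frame=Q(.078)); rd(monitor,8,env)
f=eyes.grab_frame("wrist");np.savez("w3.npz",**f)
cv2.imwrite("pics/w3.png",cv2.resize(f["frame"][:,:,::-1],(800,600),interpolation=cv2.INTER_CUBIC))
E
```

```text
t4.62 p [0.5153 0.0319 0.1409] yaw -0.149 Fn -0.48 Fu -0.06 Fz 0.25 T [ 0.016 -0.001 -0.005] gap 0.997 gf 0.0
False
t5.88 p [0.5152 0.0312 0.0564] yaw -0.150 Fn -0.11 Fu 0.23 Fz -0.35 T [-0.011 -0.009 -0.01 ] gap 0.998 gf 0.0
t6.72 p [0.5151 0.031  0.0562] yaw -0.150 Fn -2.20 Fu -1.91 Fz 4.97 T [-0.386  0.308 -0.001] gap 0.313 gf 39.6
t7.36 p [0.5154 0.0313 0.0563] yaw 0.076 Fn 0.95 Fu 0.48 Fz 5.15 T [ 0.047 -0.125  0.366] gap 0.316 gf 39.8
```

View pics/w3.png

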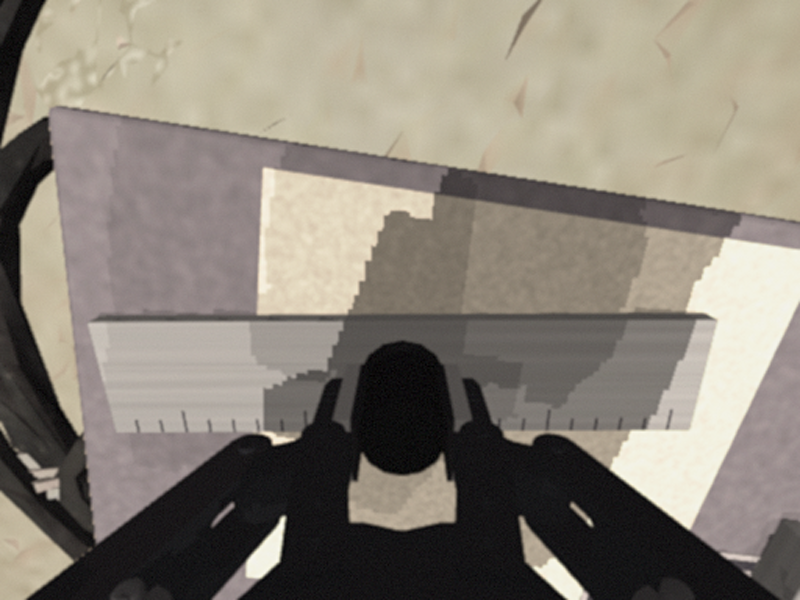

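The straightedge turned with the grip. In the picture its long far edge is level, at row 432 across columns 118 to 690, which matches the gripper yaw of 0.078. I'll lighten the grip, take off the downward load and move to about 8 mm short of the pins, with roughly 25 mm left to slide.

```bash
cat >> h.py <<'E'
RP=np.array([.6405,-.0015])
def C(s,d,z=.0565): return list(RP-(.030+d)*n+s*u)+[z]
E
python3 - <<'E'
from bench import env, kinematics, monitor, eyes, job
from h import *
env.close_gripper(effort=20); rd(monitor,8,env)
p0=monitor.sense()["position"]
for dz in (.0005,.001):
    env.movel([.515,.0312,.056+dz],velocity=.01); F,T,a=rd(monitor,8,env)
    if F[2]<1.5: break
z=.056+dz
a=np.array([.515,.0312]);b=np.array(C(.072,.008)[:2])
for k in (.5,.9,1): 
    env.movel(list(a+(b-a)*k)+[z],velocity=.05); rd(monitor,8,env)
f=eyes.grab_frame("wrist");np.savez("w4.npz",**f)
cv2.imwrite("pics/w4.png",cv2.resize(f["frame"][:,:,::-1],(800,600),interpolation=cv2.INTER_CUBIC))
f=eyes.grab_frame("top");np.savez("top4.npz",**f)
f=eyes.grab_frame("side");np.savez("side4.npz",**f)
E
```

```text
t7.89 p [0.5154 0.0313 0.0562] yaw 0.076 Fn 0.95 Fu 0.61 Fz 5.13 T [ 0.039 -0.163  0.371] gap 0.312 gf 39.8
t8.41 p [0.515  0.0313 0.0563] yaw 0.078 Fn 2.82 Fu 0.79 Fz -1.59 T [ 0.032 -0.425  0.007] gap 0.315 gf 39.2
t9.72 p [0.555  0.0491 0.0563] yaw 0.078 Fn -5.21 Fu -1.43 Fz 2.60 T [-0.405  0.711 -0.016] gap 0.314 gf 39.6
t10.86 p [0.5883 0.0637 0.0563] yaw 0.078 Fn -4.76 Fu -1.09 Fz 1.03 T [-0.356  0.677 -0.029] gap 0.318 gf 39.4
t11.46 p [0.5969 0.0673 0.0563] yaw 0.078 Fn 1.81 Fu 0.58 Fz -4.33 T [ 0.04  -0.272  0.018] gap 0.317 gf 38.9
```

View pics/w4.png

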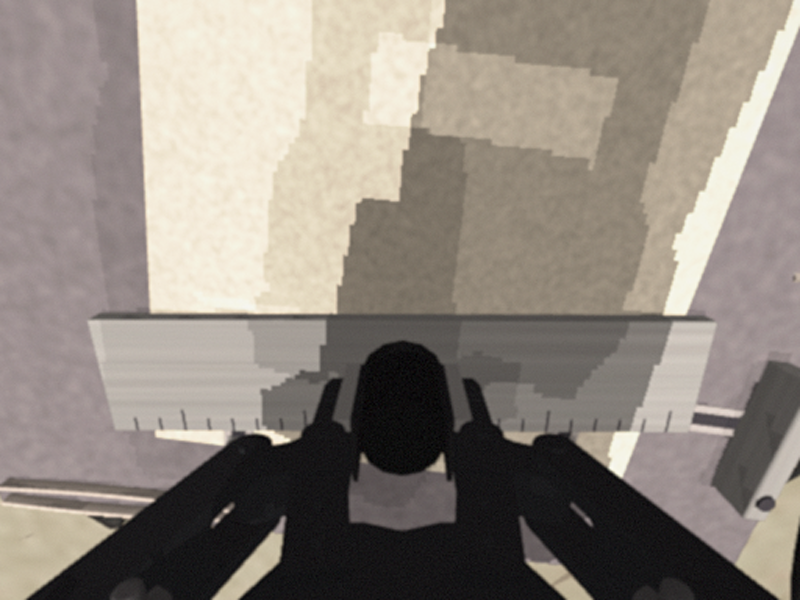

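```bash
python3 - <<'E'
from bench import env, kinematics, monitor, eyes, job
from h import *
for d in (.006,.004,.003,.002,.0015,.001,.0005,0):
    env.movel(C(.072,d),velocity=.01); F,T,a=rd(monitor,5,env)
    if F[:2]@n<-8.5 or (abs(T[2])>.1 ): break
E
```

```text
t12.12 p [0.5989 0.0675 0.0564] yaw 0.078 Fn -1.68 Fu -0.22 Fz -4.76 T [-0.1    0.246 -0.014] gap 0.315 gf 39.0
t12.64 p [0.601  0.0676 0.0564] yaw 0.078 Fn -0.17 Fu -0.19 Fz -7.50 T [ 0.008  0.028 -0.008] gap 0.315 gf 38.6
t13.06 p [0.602  0.0677 0.0565] yaw 0.078 Fn -0.28 Fu 0.44 Fz -7.06 T [-0.019  0.01  -0.017] gap 0.317 gf 38.6
t13.47 p [0.603  0.0678 0.0565] yaw 0.078 Fn -0.03 Fu 0.07 Fz -7.52 T [-0.006  0.019  0.01 ] gap 0.317 gf 38.6
t13.89 p [0.6035 0.0678 0.0565] yaw 0.078 Fn -0.02 Fu 0.18 Fz -7.45 T [ 0.01   0.025 -0.007] gap 0.315 gf 38.6
t14.31 p [0.604  0.0679 0.0565] yaw 0.078 Fn 0.31 Fu 0.30 Fz -7.51 T [0.012 0.026 0.008] gap 0.318 gf 38.6
t14.72 p [0.6045 0.0679 0.0565] yaw 0.078 Fn -0.00 Fu 0.12 Fz -7.13 T [-0.011  0.029  0.008] gap 0.313 gf 38.6
t15.14 p [0.6049 0.068  0.0565] yaw 0.078 Fn -1.02 Fu 0.10 Fz -6.88 T [-0.038  0.164  0.015] gap 0.316 gf 38.6
```

The straightedge was just lifted off the board, because Fz of −7.5 N is its whole weight. Without friction in the reading, both pins show an even touch at d≈0. I'll lower it until it rests on the board, then press.

```bash
python3 - <<'E'
from bench import env, kinematics, monitor, eyes, job
from h import *
for z in (.0562,.0560,.0558,.0556,.0554,.0552,.0550):
    env.movel(C(.072,0,z),velocity=.01); F,T,a=rd(monitor,5,env)
    if F[2]>-2: break
for d in (-.0005,-.001,-.0015):
    env.movel(C(.072,d,z),velocity=.01); F,T,a=rd(monitor,5,env)
print(z)
E
```

```text
t15.56 p [0.605  0.068  0.0563] yaw 0.078 Fn -2.02 Fu 0.04 Fz -4.32 T [-0.097  0.314 -0.001] gap 0.318 gf 39.0
t15.97 p [0.605  0.0679 0.0563] yaw 0.078 Fn -4.32 Fu 0.09 Fz 0.02 T [-0.095  0.722 -0.008] gap 0.314 gf 39.1
t16.39 p [0.6052 0.068  0.0563] yaw 0.078 Fn -6.74 Fu 0.22 Fz 2.49 T [-0.16   1.043 -0.006] gap 0.315 gf 39.5
t16.81 p [0.6055 0.068  0.0563] yaw 0.078 Fn -8.24 Fu -0.58 Fz 3.56 T [-0.185  1.245 -0.007] gap 0.314 gf 39.7
t17.23 p [0.6058 0.068  0.0563] yaw 0.078 Fn -8.99 Fu -0.15 Fz 3.98 T [-0.246  1.486  0.004] gap 0.314 gf 39.8
0.056
```

```bash
python3 - <<'E'
from bench import env, kinematics, monitor, eyes, job
from h import *
for s in (.076,.080,.084,.088,.091):
    if env.movel(C(s,-.0015,.0561),velocity=.02,guard=14): print("guard")
    F,T,a=rd(monitor,5,env); p=a["position"][:2]-RP; print("  s %.4f d %.4f"%(p@u,-p@n-.03))
    if F[:2]@n>-1.5 or F[:2]@n<-10: break
E
```

```text
t17.74 p [0.6061 0.0712 0.0563] yaw 0.078 Fn -6.16 Fu -4.24 Fz 0.33 T [-0.778  0.89  -0.098] gap 0.317 gf 39.4
  s 0.0751 d -0.0014
t18.26 p [0.6059 0.075  0.0563] yaw 0.078 Fn -5.40 Fu -5.31 Fz 0.41 T [-0.882  0.807 -0.16 ] gap 0.318 gf 39.4
  s 0.0790 d -0.0015
t18.77 p [0.6056 0.079  0.0563] yaw 0.078 Fn -5.41 Fu -5.51 Fz 0.52 T [-0.898  0.774 -0.153] gap 0.314 gf 39.4
  s 0.0830 d -0.0015
t19.29 p [0.6054 0.083  0.0563] yaw 0.078 Fn -5.19 Fu -5.05 Fz 0.31 T [-0.896  0.762 -0.173] gap 0.312 gf 39.4
  s 0.0870 d -0.0015
t19.76 p [0.6051 0.086  0.0563] yaw 0.077 Fn -5.31 Fu -5.23 Fz 0.46 T [-0.919  0.737 -0.167] gap 0.316 gf 39.4
  s 0.0900 d -0.0015
```

Both pins are pressed, with about 5.3 N in total and nearly balanced. Dragging costs about 5 N. Next I'll carry on to the stop, easing the pin load slightly so that friction can hold it after release.

```bash
python3 - <<'E'
from bench import env, kinematics, monitor, eyes, job
from h import *
s0=.091;hit=0
for i in range(1,22):
    s=s0+.0007*i; k=min(1,i/6)
    env.movel(C(s,-.0015+.0003*k,.0561),velocity=.01,frame=Q(.078-.004*k))
    F,T,a=rd(monitor,5,env); p=a["position"][:2]-RP; print("  cmd %.4f s %.4f d %.4f"%(s,p@u,-p@n-.03))
    if F[:2]@u<-7 or F[:2]@n<-9 or F[:2]@n>-1.5: break
E
```

```text
t20.18 p [0.6051 0.0865 0.0563] yaw 0.077 Fn -4.95 Fu -6.25 Fz -0.01 T [-1.047  0.723 -0.172] gap 0.317 gf 39.4
  cmd 0.0917 s 0.0905 d -0.0015
t20.59 p [0.605  0.0871 0.0563] yaw 0.076 Fn -5.40 Fu -6.69 Fz 0.06 T [-1.073  0.701 -0.196] gap 0.317 gf 39.4
  cmd 0.0924 s 0.0911 d -0.0015
t21.01 p [0.6049 0.0879 0.0563] yaw 0.075 Fn -5.06 Fu -6.43 Fz 0.08 T [-1.058  0.668 -0.17 ] gap 0.314 gf 39.4
  cmd 0.0931 s 0.0918 d -0.0014
t21.43 p [0.6048 0.0886 0.0563] yaw 0.075 Fn -4.43 Fu -6.36 Fz 0.09 T [-1.047  0.659 -0.164] gap 0.315 gf 39.4
  cmd 0.0938 s 0.0926 d -0.0014
t21.84 p [0.6047 0.0893 0.0563] yaw 0.074 Fn -4.60 Fu -5.99 Fz -0.15 T [-1.07   0.669 -0.158] gap 0.313 gf 39.3
  cmd 0.0945 s 0.0933 d -0.0014
t22.26 p [0.6046 0.09   0.0563] yaw 0.073 Fn -4.75 Fu -6.26 Fz 0.05 T [-1.011  0.634 -0.129] gap 0.319 gf 39.3
  cmd 0.0952 s 0.0940 d -0.0013
t22.68 p [0.6046 0.0907 0.0563] yaw 0.074 Fn -4.38 Fu -6.05 Fz -0.12 T [-0.996  0.657 -0.139] gap 0.316 gf 39.3
  cmd 0.0959 s 0.0947 d -0.0013
t23.09 p [0.6046 0.0914 0.0563] yaw 0.074 Fn -4.66 Fu -5.43 Fz -0.47 T [-1.009  0.631 -0.114] gap 0.313 gf 39.3
  cmd 0.0966 s 0.0954 d -0.0014
t23.51 p [0.6045 0.0921 0.0563] yaw 0.073 Fn -4.47 Fu -6.05 Fz -0.04 T [-0.981  0.625 -0.161] gap 0.319 gf 39.3
  cmd 0.0973 s 0.0961 d -0.0013
t23.93 p [0.6045 0.0927 0.0563] yaw 0.073 Fn -4.72 Fu -6.55 Fz -0.33 T [-1.073  0.623 -0.159] gap 0.314 gf 39.3
  cmd 0.0980 s 0.0967 d -0.0014
t24.34 p [0.6044 0.0933 0.0563] yaw 0.073 Fn -4.28 Fu -7.04 Fz -0.03 T [-1.175  0.594 -0.152] gap 0.318 gf 39.3
  cmd 0.0987 s 0.0973 d -0.0014
```

```bash
python3 - <<'E'
from bench import env, kinematics, monitor, eyes, job
from h import *
for s in (.0992,.0997,.1002,.1007):
    env.movel(C(s,-.0012,.0561),velocity=.01,frame=Q(.074))
    F,T,a=rd(monitor,8,env); p=a["position"][:2]-RP; print("  cmd %.4f s %.4f d %.4f"%(s,p@u,-p@n-.03))
    if F[:2]@u<-8.2: break
f=eyes.grab_frame("side");np.savez("side5.npz",**f)
g=eyes.grab_frame("top");np.savez("top5.npz",**g)
a=cv2.resize(f["frame"][185:345,190:350,::-1],(600,600),interpolation=cv2.INTER_CUBIC)
cv2.imwrite("pics/s5.png",a)
E
```

```text
t24.86 p [0.6044 0.0936 0.0563] yaw 0.073 Fn -4.31 Fu -8.02 Fz -0.45 T [-1.263  0.611 -0.197] gap 0.317 gf 39.4
  cmd 0.0992 s 0.0977 d -0.0014
t25.38 p [0.6044 0.094  0.0563] yaw 0.073 Fn -4.20 Fu -8.72 Fz -0.25 T [-1.332  0.589 -0.214] gap 0.311 gf 39.4
  cmd 0.0997 s 0.0980 d -0.0014
```

View pics/s5.png

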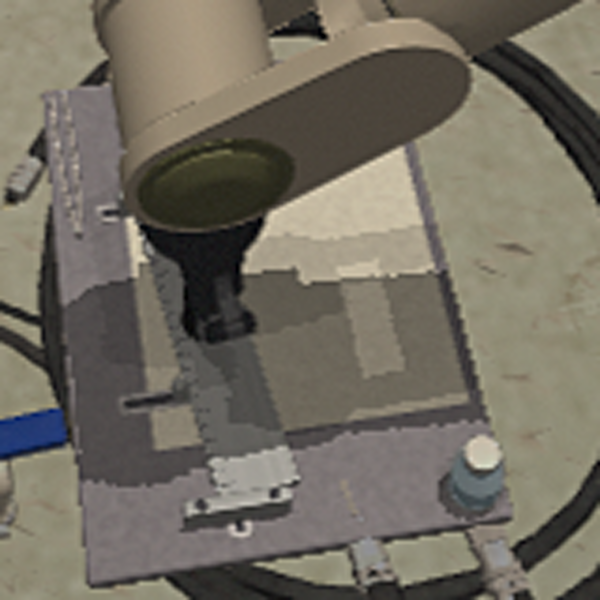

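The view shows the far edge against the left pin, the end against the stop plate at (240,490), and the vial untouched. Before opening, I'll unload the arm step by step, so that friction rather than the gripper holds the spring forces.

```bash
python3 - <<'E'
from bench import env, kinematics, monitor, eyes, job
from h import *
s,d=.0997,-.0012
for i in range(14):
    F,T,a=rd(monitor,6,env); p=a["position"][:2]-RP; print("  cmd %.4f %.4f  s %.4f d %.4f"%(s,d,p@u,-p@n-.03))
    fn,fu=F[:2]@n,F[:2]@u
    if fu>-1 and fn>-1.2: break
    if -p@n-.03>-.0008 or p@u<.0972: print("creep");break
    if fu<-.8: s-=.0003
    if fn<-.8: d+=.00015
    env.movel(C(s,d,.0561),velocity=.01)
E
```

```text
t25.68 p [0.6044 0.094  0.0563] yaw 0.073 Fn -4.24 Fu -8.44 Fz -0.44 T [-1.339  0.574 -0.221] gap 0.313 gf 39.4
  cmd 0.0997 -0.0012  s 0.0981 d -0.0014
t26.12 p [0.6044 0.094  0.0563] yaw 0.073 Fn -3.39 Fu -6.91 Fz -0.67 T [-1.051  0.45  -0.207] gap 0.314 gf 39.3
  cmd 0.0994 -0.0010  s 0.0980 d -0.0014
t26.57 p [0.6044 0.094  0.0563] yaw 0.073 Fn -2.10 Fu -5.88 Fz -1.58 T [-0.862  0.273 -0.198] gap 0.321 gf 39.2
  cmd 0.0991 -0.0009  s 0.0980 d -0.0014
t27.02 p [0.6043 0.094  0.0563] yaw 0.074 Fn -0.69 Fu -5.76 Fz -2.10 T [-0.891  0.043 -0.223] gap 0.314 gf 39.2
  cmd 0.0988 -0.0008  s 0.0981 d -0.0013
t27.48 p [0.6042 0.094  0.0563] yaw 0.074 Fn 0.43 Fu -5.30 Fz -1.69 T [-0.832 -0.1   -0.221] gap 0.313 gf 39.2
  cmd 0.0985 -0.0008  s 0.0981 d -0.0012
t27.93 p [0.6041 0.094  0.0563] yaw 0.074 Fn 1.56 Fu -4.76 Fz -1.40 T [-0.729 -0.252 -0.217] gap 0.314 gf 39.2
  cmd 0.0982 -0.0008  s 0.0980 d -0.0011
t28.38 p [0.604  0.094  0.0563] yaw 0.074 Fn 2.48 Fu -2.49 Fz -0.35 T [-0.454 -0.404 -0.247] gap 0.318 gf 39.2
  cmd 0.0979 -0.0008  s 0.0980 d -0.0010
t28.82 p [0.6039 0.0939 0.0563] yaw 0.074 Fn 2.07 Fu 1.25 Fz 1.66 T [ 0.108 -0.43  -0.206] gap 0.314 gf 39.4
  cmd 0.0976 -0.0008  s 0.0979 d -0.0009
```

```bash
python3 - <<'E'
from bench import env, kinematics, monitor, eyes, job
from h import *
env.movel(C(.0977,-.0010,.0561),velocity=.01); F,T,a=rd(monitor,6,env); p=a["position"][:2]-RP; print(p@u,-p@n-.03)
f0=eyes.grab_frame("wrist");np.savez("w6a.npz",**f0)
env.release(); rd(monitor,6,env)
f=eyes.grab_frame("wrist");np.savez("w6.npz",**f)
P=monitor.sense()["position"]
env.movel([P[0],P[1],.17],velocity=.08); rd(monitor,6,env)
g=eyes.grab_frame("wrist");np.savez("w7.npz",**g)
d=cv2.absdiff(f0["frame"],f["frame"]).max(2); print("moved px outside gripper:",[(d[r0:r1,c0:c1]>25).mean().round(3) for r0,r1,c0,c1 in ((195,285,50,140),(195,285,390,470))])
cv2.imwrite("pics/w6.png",np.vstack([cv2.resize(x["frame"][:,:,::-1],(400,300)) for x in (f0,f)]))
cv2.imwrite("pics/w7.png",cv2.resize(g["frame"][:,:,::-1],(800,600),interpolation=cv2.INTER_CUBIC))
# rigid image shift of the straightedge's ends
for c0,c1 in ((55,150),(370,450)):
    A=[cv2.cvtColor(x["frame"],cv2.COLOR_RGB2GRAY)[195:285,c0:c1].astype(np.float32) for x in (f0,f)]
    print(cv2.phaseCorrelate(A[0],A[1]))
E
```

```text
t29.27 p [0.6039 0.0939 0.0563] yaw 0.074 Fn -0.49 Fu 2.74 Fz 4.89 T [ 0.313  0.014 -0.167] gap 0.319 gf 39.7
0.09795351686800322 -0.000896234074512111
t30.12 p [0.604  0.0936 0.0561] yaw 0.074 Fn 0.22 Fu 0.10 Fz 0.02 T [ 0.014 -0.002 -0.012] gap 0.998 gf 0.0
t31.95 p [0.6039 0.0937 0.1697] yaw 0.074 Fn -0.14 Fu 0.24 Fz -0.23 T [-0.005  0.007  0.017] gap 0.997 gf 0.0
moved px outside gripper: [np.float64(0.018), np.float64(0.01)]
((-0.11428030667781996, -0.17562542069389764), 0.4968632769805414)
((0.3216566093359674, -0.15946114137602763), 0.756420341067844)
```

View pics/w7.png

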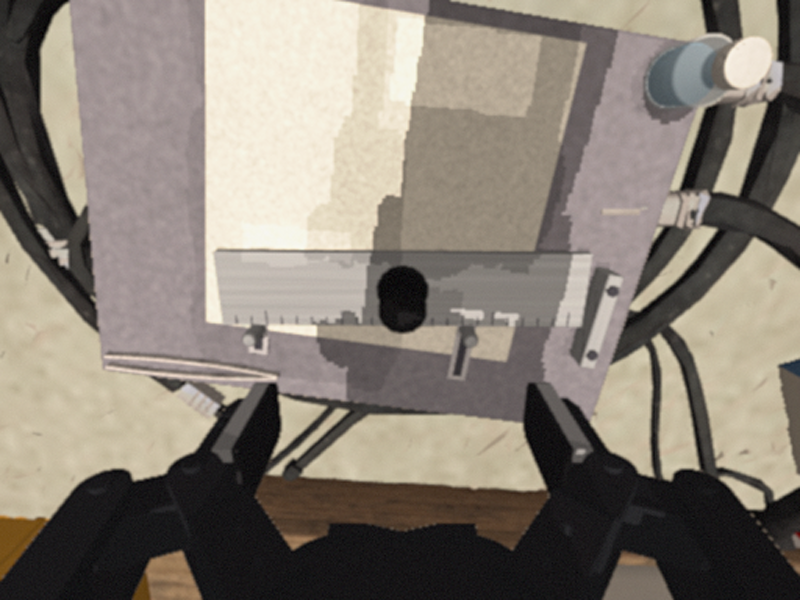

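The picture shows the straightedge lying flat. Its far edge, at row 325, meets both pins at (255,338) and (468,338), and its left end meets the stop at (590,300). The vial and tweezers look undisturbed. I'll check how far it crept on release, measured against the fixed board.

```bash
python3 - <<'E'
from h import *
A,B=[cv2.cvtColor(np.load(x)["frame"],cv2.COLOR_RGB2GRAY).astype(np.float32) for x in ("w6a.npz","w6.npz")]
def sh(n,r0,r1,c0,c1):
    a,b=A[r0:r1,c0:c1],B[r0:r1,c0:c1]; w=np.eye(2,3,dtype=np.float32)
    try: cc,w=cv2.findTransformECC(a,b,w,cv2.MOTION_TRANSLATION,(3,200,1e-6)); print(n,"shift px",w[:,2].round(3),"cc %.4f"%cc)
    except cv2.error as e: print(n,"fail")
sh("board top-left",20,190,10,250); sh("board top-right",20,190,260,500)
sh("SE right ticks",262,282,70,150); sh("SE left end+ticks",200,282,400,462); sh("SE right end",200,282,52,110)
sh("stop",225,330,462,511)
E
```

```text
board top-left shift px [ 0.151 -0.2  ] cc 0.9934
board top-right shift px [ 0.575 -0.149] cc 0.9912
SE right ticks fail
SE left end+ticks shift px [ 0.569 -0.342] cc 0.9940
SE right end shift px [ 0.113 -0.043] cc 0.9967
stop shift px [ 1.111 -0.861] cc 0.8783
```

Relative to the board, the straightedge moved less than about 0.2 px (roughly 0.1 mm) on release, so the forces on the stops held. I'll hand in.

```bash
python3 -c "
from bench import job
print(job.hand_in())"
```

```text
the job is handed in; nothing more can be done
None
```

I handed the job in at about 32 s: the straightedge lies flat against both pins (estimated 1.7 N each) and the end stop (about 2 N), released with the gripper clear and the vial and tweezers undisturbed; it did lift a fraction of a millimetre off the board on the approach and was set down again before the slide left.

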